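# Present a tote of nuts to the indexing dial

## Robot

A 6-joint arm with a two-finger parallel gripper is mounted at the origin on the work surface. World frame = base frame: x ahead of the robot, y to its left, z up, the work surface at z = 0. Lengths are in m, angles in rad, forces in N, time in s.
With the tool pointing down it reaches from about 0.35 to 0.975 m from the base axis. Payload 4.9 kg.
Tool frame: the origin (TCP) lies at the very end of the fingers, on their centre line; the grasp point (between the pads) lies 19 mm behind it; z points along the fingers, y is the line along which they close (so a half turn about z gives the same grasp; the last joint's range is limited). The gripper opens to 85 mm and grips with 20 to 120 N. Pads are 22 mm wide; open, the fingers measure 114 mm over their backs; the gripper's body (76 mm by 85 mm) begins 54 mm behind the grasp point. The pads swing forward as they close: fully open they stand 13 mm farther back than shut.
Start: joints at [-1.356, 0.053, 1.613, -0, 1.476, -0.119], TCP at [0.205, -0.59, 0.231] pointing down, gripper open.
Joint ranges: [-3.01, 3.01], [-1.01, 2.22], [0.06, 2.58], [-1.02, 4.17], [0.09, 2.62], [-3.14, 3.14]. Speed limits (rad/s): [2.57, 2.57, 3.14, 3.14, 3.14, 3.14].

## Interface

Orientations are given as a rotation vector (axis times angle).
In Python, from station import ctrl gives the robot as it stands. The module is installed in compiled form; this text tells all that it offers.
- The arm moves only by the tool jog_arm, never from a script. Its argument "steps" is a list of rows, each an object with "delta_rot": the turn, a rotation vector about the tool's x, y, z in degrees, a list of three; "linear": the shift along the tool's x, y, z in m, a list of three; "grip": the finger opening in m, from 0 to 0.0854. In form: [{"delta_rot": [rx, ry, rz], "linear": [x, y, z], "grip": grip}, ...]. A call has 1 to 10 rows; each row shifts and turns the commanded pose from where the row before left it, along the tool's axes as they then stand; what a row does not reach is not made up. A row lasts 1/10 s, in which the tool goes at most 50 mm and 8.59 degrees, less where a joint would pass 70% of its speed; a pose out of reach is approached as far as the arm can. A call with a gripper value outside its range is refused whole. The fingers move at their own pace and stop on an object; "newtons" is the grip in N (left out, the last holds). Time passes only in rows, so rows that do not move let the fingers close. It gives the time, the measured TCP pose, the force, the opening and the grip force at its end, in the units of the state.
- ctrl.get_obs(): the state, without advancing time (a new reading comes with each control period).
- ctrl.get_image(name): name is "scene" or "top" or "wrist"; returns (picture, depth): 420x560x3 uint8, red, green, blue; 420x560 float32, m along the optical axis (not along the pixel's ray), 0 where there is no reading.
- ctrl.camera_info(name): a dict with "camera_matrix" (3x3 intrinsics, pixels), "R" (3x3) and "t" (3): a world point X has camera coordinates R X + t; the wrist camera has in their place "T_tool_cam" (4x4, takes a point from camera to tool coordinates, whose origin is the TCP and whose axes are the flange's). Camera axes: x right, y down, z forward; pixel columns grow to the right and rows downward; lengths in m; the calibration is good to about 2 mm. A picture is of the moment at which its call begins: read the wrist's pose just before it. camera_info takes no time and is no camera call.
- ctrl.finish_job(): hands the job in; it is judged then, once.
The state is a dict: "t": time; "q": joint angles; "dq": joint speeds; "effort": joint torques, N m; "tool_pos": TCP position; "tool_rot": TCP orientation; "contact_force": force on the tool from outside, world axes, zero at the start; "wrist_torque": the same for the moment, N m; "opening": finger opening in m; "grip_force": force on a finger pad.
Only numpy, scipy, OpenCV 4.12 (cv2) and the standard library are available. Lean on these libraries where they do the work, as an engineer would, in place of code of your own. Each camera call takes 0.05 s, during which the arm holds its last target. There are 200 camera calls.

## Task

This tote of nuts is next for the indexing dial: with the tote still standing flat, log it on the stroke counter by swinging the counter's lever fully down to its stop and letting it spring back up. Then tip the tote, its low corner staying down on the bench, until all five nuts have slid together into the corner nearest the dial. Finish while still holding the tote tilted like that, with nothing but your grip and the bench carrying it and the other things on the bench left where they are.

Things in the scene. Friction and masses are not known exactly. Their poses are not given: they have to be found in the camera images.
- tote: Loose open plastic tote, about 0.3 kg. Origin: centre of underside; z up, long axis x away from the robot (yaw under 15 deg). 200 (x) x 150 (y) mm over the rim, 70 mm high. Below the rim 188 x 138 mm outside, 180 x 130 mm inside, floor 4 mm thick. Rim: solid band all round, 10 mm wide, 18 mm tall, flush with the wall inside, easily pinched from above. Bottom corners at x +-94, y +-69 mm.
- tote_corner_left (a point): Inner floor corner of the tote on its robot side (-x), left (+y): x -90, y +65, z 4 mm in the tote's frame. When the dial stands on the left (+y) this is the corner nearest it, for the nuts.
- tote_corner_right (a point): Inner floor corner of the tote on its robot side (-x), right (-y): x -90, y -65, z 4 mm in the tote's frame. When the dial stands on the right (-y) this is the corner nearest it, for the nuts.
- nut1: Steel hexagon nut 1 of 5 (all alike): 24 mm across flats, 13 mm thick, 33 g, lying flat and loose on the tote's floor. Origin: centre of its underside. Oiled: slides on the tote at a slope of about 7 to 10 degrees; along a wall or behind another nut it needs more.
- nut2: Steel hexagon nut 2 of 5 (all alike): 24 mm across flats, 13 mm thick, 33 g, lying flat and loose on the tote's floor. Origin: centre of its underside. Oiled: slides on the tote at a slope of about 7 to 10 degrees; along a wall or behind another nut it needs more.
- nut3: Steel hexagon nut 3 of 5 (all alike): 24 mm across flats, 13 mm thick, 33 g, lying flat and loose on the tote's floor. Origin: centre of its underside. Oiled: slides on the tote at a slope of about 7 to 10 degrees; along a wall or behind another nut it needs more.
- nut4: Steel hexagon nut 4 of 5 (all alike): 24 mm across flats, 13 mm thick, 33 g, lying flat and loose on the tote's floor. Origin: centre of its underside. Oiled: slides on the tote at a slope of about 7 to 10 degrees; along a wall or behind another nut it needs more.
- nut5: Steel hexagon nut 5 of 5 (all alike): 24 mm across flats, 13 mm thick, 33 g, lying flat and loose on the tote's floor. Origin: centre of its underside. Oiled: slides on the tote at a slope of about 7 to 10 degrees; along a wall or behind another nut it needs more.
- dial: Rotary indexing dial bolted to the bench: aluminium disc 220 mm across on a grey drum, with eight square steel nests, some holding a nut; top face 56 mm, nests and nuts up to 73 mm high. Does not turn. Origin: centre of its underside. It stands left (y about +0.29) or right (y about -0.29) of the tote's robot end, the counter on the other side.
- counter: Stroke (tally) counter bolted to the bench: grey housing 64 (x) x 56 (y) mm, 56 mm high, on an 80 x 72 mm base plate; number wheels in its front (-x) face, turned to the robot within 15 deg. Its lever is on its right (-y) side. Origin: centre of its underside.
- lever (a joint): Angle of the counter's sprung lever, rad: 0 at rest (pointing to the counter's front, 0.52 rad above level), growing as it is pushed down, 0.96 at its stop (0.44 rad below level). It springs back to 0 when let go. At the grip it takes about 2 N to start and 5.5 N at the stop.
- lever_grip (a point): Centre of the lever's finger grip, a black bar 16 mm thick, 26 mm long, lying along the counter's y, 55 mm from the pivot. The pivot is 15 mm to the front (-x) of the counter's origin, 50 mm up; the grip is 53 mm to the right (-y) of the origin. Grip centre 77 mm above the bench at rest, 27 mm at the stop.
- clamp_block: Bystander: loose aluminium clamp block 60 x 40 x 22 mm with two cap screws. Origin: centre of its underside.
- air_fitting: Bystander: loose brass air fitting standing upright, 26 mm across, 36 mm high. Origin: centre of its underside.
- wrench: Bystander: loose open-end wrench 160 mm long lying on the bench at the left. Origin: middle of its underside.

How it is judged:
On the way, in this order (a step that is already met when the one before it is completed fails the run):
1. the counter's lever is swung down to its stop while the tote stands flat (value of joint lever above 0.88 rad and angle between tote's own z axis and vertical below 0.06 rad), for 0.05 s.
2. the lever is let go and has sprung back up, the tote still flat (value of joint lever below 0.08 rad and contact force between the fingers and counter below 0.1 N and angle between tote's own z axis and vertical below 0.06 rad), for 0.2 s.
At the end, for the whole second after the job is handed in: Fingers hold the tote still (over 0.5 N), tilted over 0.2 rad, its corner by the dial under 25 mm up; all nut centres within 100 mm of that inner corner; tote leaning on nothing but the bench (under 0.2 N); lever back (under 0.08 rad); bystanders within 30 mm of their start (angle between tote's own z axis and vertical above 0.2 rad and contact force between the fingers and tote above 0.5 N and linear speed of tote below 0.02 m/s and value of joint lever below 0.08 rad and ((world y of dial above 0 m and (height (world z) of tote_corner_left below 0.025 m and distance between each of nut1, nut2, nut3, nut4, nut5 and tote_corner_left below 0.1 m)) or (world y of dial below 0 m and (height (world z) of tote_corner_right below 0.025 m and distance between each of nut1, nut2, nut3, nut4, nut5 and tote_corner_right below 0.1 m))) and contact force between tote and dial below 0.2 N and contact force between tote and counter below 0.2 N and contact force between tote and clamp_block below 0.2 N and contact force between tote and air_fitting below 0.2 N and contact force between tote and wrench below 0.2 N and distance of each of clamp_block, air_fitting, wrench from where it was at the start of the episode below 0.03 m); the arm keeps its last pose, push and grip.
It fails at once if the clamp block is pushed away (more than 30 mm) (distance of clamp_block from where it was at the start of the episode above 0.03 m).
It fails at once if the air fitting is pushed away (more than 30 mm) (distance of air_fitting from where it was at the start of the episode above 0.03 m).
It fails at once if the wrench is pushed away (more than 30 mm) (distance of wrench from where it was at the start of the episode above 0.03 m).
It also fails if it takes over 64 s, if anything falls off the work surface, if the arm or the gripper's body presses on something with over 40 N, if the wrist force passes 120 N, or if a joint passes its speed limit or range.

## Working session

There is one attempt and no reset: what is moved stays moved. The work goes in short steps, Python scripts to look and compute and a tool call to move; the robot and the scene stay as the last step left them, time stands still between calls to the robot, and variables do not carry over. Pictures are saved under pics/ and viewed, at most 10 in all, crops included, and the job is handed in when it is done.

Besides the shell and the picture viewer there is one more tool, called after "Call:" as name([rows], argument=value, ...), one row to a line, values as JSON. jog_arm: Moves the arm, as the interface text tells. Its arguments: {"type":"object","properties":{"steps":{"type":"array"},"newtons":{"type":"number"}},"required":["steps"]}

```bash
mkdir -p pics
cat > h.py <<'E'
import numpy as np, cv2
from scipy.spatial.transform import Rotation as Ro
from station import ctrl
def px2w(name,D,uv,T=None):
    ci=ctrl.camera_info(name);K=ci["camera_matrix"]
    out=[]
    for u,v in uv:
        z=float(np.median(D[v-1:v+2,u-1:u+2])); c=np.linalg.inv(K)@np.array([u,v,1])*z
        out.append(np.array(ci["R"]).T@(c-np.array(ci["t"])) if T is None else (T@np.array(ci["T_tool_cam"])@np.r_[c,1])[:3])
    return np.array(out)
E
python3 - <<'E'
from h import *
for n in("top","scene"):
    I,D=ctrl.get_image(n); np.save(n+"D.npy",D)
    cv2.imwrite(f"pics/{n}.png",cv2.resize(I[:,:,::-1],(784,588)))
    ci=ctrl.camera_info(n); print(n,np.round(-np.array(ci["R"]).T@ci["t"],3))
o=ctrl.get_obs();print(o["t"],o["tool_pos"],o["tool_rot"],Ro.from_rotvec(o["tool_rot"]).as_matrix().round(3))
E
```

```text
top [0.389 0.041 1.166]
scene [0.969 0.452 0.717]
0.1 [ 0.20464248 -0.58997142  0.23020186] [-3.09617472e+00 -5.21561659e-01  1.59331653e-04] [[ 0.945  0.328 -0.   ]
 [ 0.328 -0.945  0.002]
 [ 0.    -0.002 -1.   ]]
```

View pics/top.png

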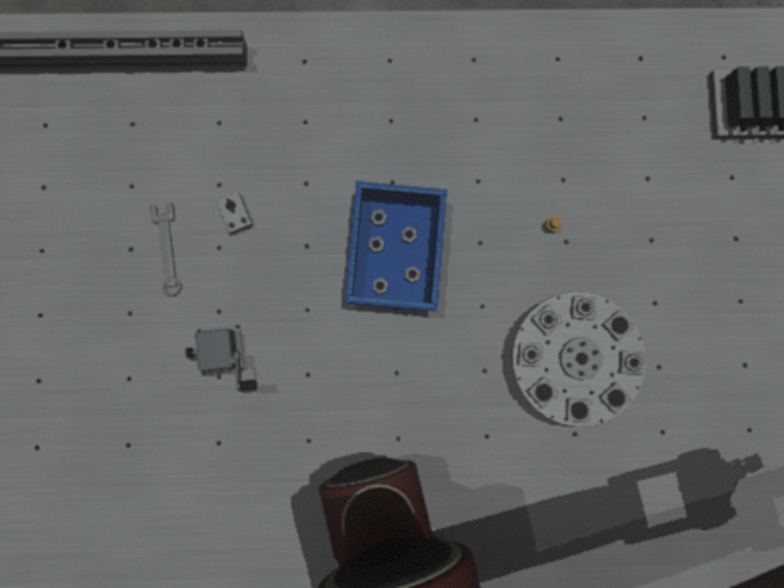

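View pics/scene.png

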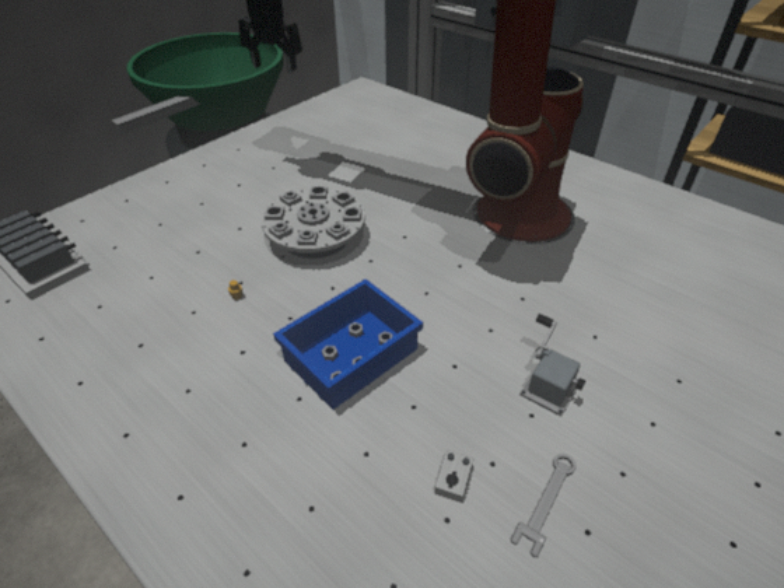

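The top view shows the tote, with rim corners near (357,183), (446,189), (436,311) and (344,304). The dial is on the right (-y) at (581,358). The counter is on the left at (215,351) with its lever grip at (248,380). The brass fitting is at (553,225).

Run:
```python
from h import *
ci=ctrl.camera_info("top");K=np.array(ci["camera_matrix"]);R=np.array(ci["R"]);C=-R.T@ci["t"]
def at(u,v,z):
    d=R.T@np.linalg.inv(K)@np.array([u*560/784,v*560/784,1]); return (C+d*(z-C[2])/d[2]).round(4)
D=np.load("topD.npy")
for n,u,v,z in [("tTL",357,182,.07),("tTR",447,189,.07),("tBR",436,312,.07),("tBL",344,304,.07),("grip",248,380,.077),("cTL",197,331,.056),("cTR",234,328,.056),("cBR",237,370,.056),("cBL",200,374,.056),("dial",581,358,.056),("fit",553,225,.036),("clamp",234,212,.022),("n",378,217,.017),("n",409,234,.017),("n",376,244,.017),("n",412,274,.017),("n",380,286,.017)]:
    print(n,at(u,v,z), px2w("top",D,[(int(u*560/784),int(v*560/784))])[0].round(3))
I,_=ctrl.get_image("top"); cv2.imwrite("pics/c.png",cv2.resize(I[115:290,125:325,::-1],None,fx=3.4,fy=3.4,interpolation=cv2.INTER_CUBIC))
```

```text
tTL [0.6736 0.0604 0.07  ] [0.674 0.06  0.069]
tTR [ 0.6598 -0.0868  0.07  ] [ 0.677 -0.094  0.001]
tBR [ 0.4582 -0.0632  0.07  ] [ 0.465 -0.069  0.003]
tBL [0.4739 0.0846 0.07  ] [ 0.48   0.089 -0.   ]
grip [0.3562 0.2371 0.077 ] [ 0.355  0.251 -0.001]
cTL [0.4358 0.3226 0.056 ] [ 0.439  0.339 -0.001]
cTR [0.4395 0.2633 0.056 ] [0.442 0.274 0.006]
cBR [0.3719 0.2584 0.056 ] [0.373 0.258 0.063]
cBL [0.3668 0.3175 0.056 ] [ 0.366  0.334 -0.002]
dial [ 0.3795 -0.2991  0.056 ] [ 0.381 -0.295  0.069]
fit [ 0.6036 -0.2683  0.036 ] [ 0.606 -0.269  0.033]
clamp [0.6373 0.2701 0.022 ] [0.639 0.271 0.021]
n [0.6259 0.0265 0.017 ] [0.626 0.027 0.018]
n [ 0.5957 -0.0258  0.017 ] [ 0.596 -0.025  0.016]
n [0.5794 0.0308 0.017 ] [0.58  0.032 0.019]
n [ 0.5269 -0.0292  0.017 ] [ 0.529 -0.029  0.016]
n [0.5074 0.0254 0.017 ] [0.508 0.026 0.016]
```

View pics/c.png

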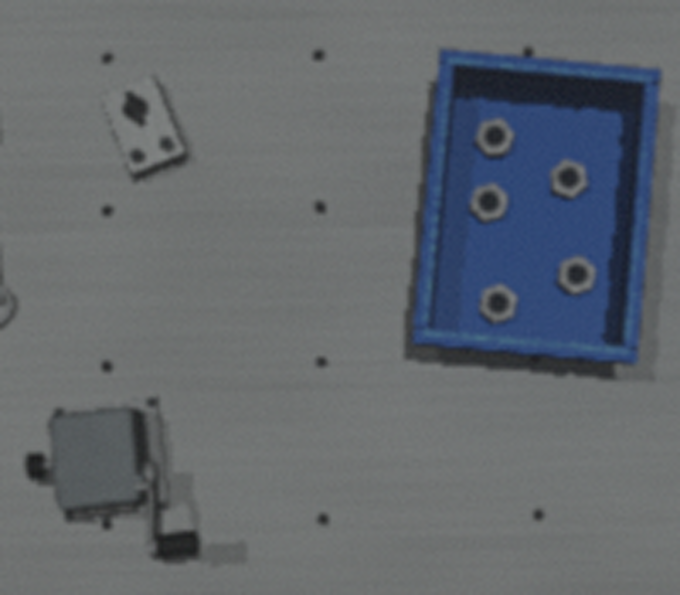

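The crop confirms the grip bar at crop (178,545), which puts it at about (0.347, 0.235). The counter's yaw is about 4°, and the tote's centre is about (0.567, 0.0) with a yaw of about -7°. I'll turn the tool so it closes along the tote's x axis, then go around in front of the base to the lever.

Call:
jog_arm([
  {"delta_rot": [0,0,-6.4],"linear": [0,0,0],"grip": 0},
  {"delta_rot": [0,0,-6.4],"linear": [0,0,0],"grip": 0},
  {"delta_rot": [0,0,-6.4],"linear": [0,0,0],"grip": 0},
  {"delta_rot": [0,0,-6.4],"linear": [0,0,0],"grip": 0},
  {"delta_rot": [0,0,-6.4],"linear": [0,0,0],"grip": 0},
  {"delta_rot": [0,0,-6.4],"linear": [0,0,0],"grip": 0},
  {"delta_rot": [0,0,-6.4],"linear": [0,0,0],"grip": 0},
  {"delta_rot": [0,0,-6.4],"linear": [0,0,0],"grip": 0},
  {"delta_rot": [0,0,-6.4],"linear": [0,0,0],"grip": 0},
  {"delta_rot": [0,0,-6.4],"linear": [0,0,0],"grip": 0},
])

```text
t: 1.15
tool_pos: [0.2047, -0.5902, 0.2307]
tool_rot: [-2.345, -2.089, -0.001]
contact_force: [0.6, -0.1, -0.0]
opening: 0.0001
grip_force: 0.0
```

Call:
jog_arm([
  {"delta_rot": [0,0,0],"linear": [0.042,0.025,0],"grip": 0},
  {"delta_rot": [0,0,0],"linear": [0.042,0.025,0],"grip": 0},
  {"delta_rot": [0,0,0],"linear": [0.042,0.025,0],"grip": 0},
  {"delta_rot": [0,0,0],"linear": [0.042,0.025,0],"grip": 0},
  {"delta_rot": [0,0,0],"linear": [0.042,0.025,0],"grip": 0},
  {"delta_rot": [0,0,0],"linear": [0.042,0.025,0],"grip": 0},
  {"delta_rot": [0,0,0],"linear": [0.042,0.025,0],"grip": 0},
  {"delta_rot": [0,0,0],"linear": [0.042,0.025,0],"grip": 0},
  {"delta_rot": [0,0,0],"linear": [0.042,0.025,0],"grip": 0},
  {"delta_rot": [0,0,0],"linear": [0.042,0.025,0],"grip": 0},
])

```text
t: 2.15
tool_pos: [0.504, -0.2015, 0.2311]
tool_rot: [2.351, 2.084, -0.0]
contact_force: [0.6, -0.3, -0.3]
opening: -0.0002
grip_force: 0.0
```

Call:
jog_arm([
  {"delta_rot": [0,0,0],"linear": [0.0411,-0.0212,0],"grip": 0},
  {"delta_rot": [0,0,0],"linear": [0.0411,-0.0212,0],"grip": 0},
  {"delta_rot": [0,0,0],"linear": [0.0411,-0.0212,0],"grip": 0},
  {"delta_rot": [0,0,0],"linear": [0.0411,-0.0212,0],"grip": 0},
  {"delta_rot": [0,0,0],"linear": [0.0411,-0.0212,0],"grip": 0},
  {"delta_rot": [0,0,0],"linear": [0.0411,-0.0212,0],"grip": 0},
  {"delta_rot": [0,0,0],"linear": [0.0411,-0.0212,0],"grip": 0},
  {"delta_rot": [0,0,0],"linear": [0.0411,-0.0212,0],"grip": 0},
  {"delta_rot": [0,0,0],"linear": [0.0411,-0.0212,0],"grip": 0},
  {"delta_rot": [0,0,0],"linear": [0.0411,-0.0212,0],"grip": 0},
])

```text
t: 3.15
tool_pos: [0.3408, 0.2315, 0.2313]
tool_rot: [2.351, 2.084, 0.001]
contact_force: [1.1, 0.9, -0.3]
opening: 0.0002
grip_force: 0.0
```

Run:
```python
from h import *
o=ctrl.get_obs();I,D=ctrl.get_image("wrist");np.save("wD.npy",D)
cv2.imwrite("pics/w1.png",I[:,:,::-1])
T=np.eye(4);T[:3,:3]=Ro.from_rotvec(o["tool_rot"]).as_matrix();T[:3,3]=o["tool_pos"];np.save("wT.npy",T)
print(o["tool_pos"],T[:3,:3].round(3))
```

```text
[0.34079728 0.23152175 0.23125893] [[ 0.12   0.993  0.001]
 [ 0.993 -0.12   0.   ]
 [ 0.     0.001 -1.   ]]
```

View pics/w1.png

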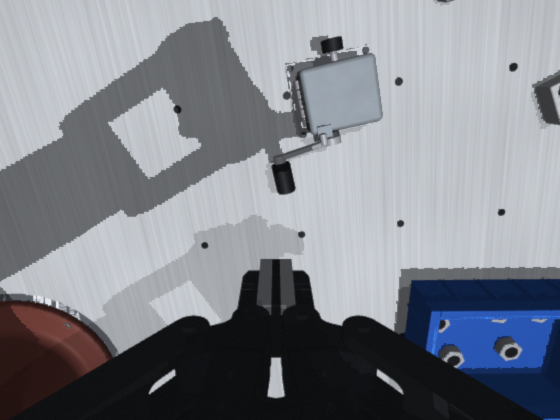

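The wrist view shows the black grip bar centred at about (284,178), the housing at (340,95), and the closed fingers at (276,270).

Run:
```python
from h import *
D=np.load("wD.npy");T=np.load("wT.npy")
print(px2w("wrist",D,[(283,170),(284,178),(286,186),(301,75),(374,58),(380,115),(308,132)],T).round(4))
```

```text
[[0.3485 0.2443 0.0842]
 [0.3486 0.2379 0.0855]
 [0.3495 0.2308 0.0853]
 [0.3722 0.3157 0.0553]
 [0.4328 0.3216 0.0551]
 [0.4363 0.2755 0.0555]
 [0.3774 0.2618 0.0062]]
```

Call:
jog_arm([
  {"delta_rot": [0,0,0],"linear": [0.0035,0.0036,0.015],"grip": 0},
  {"delta_rot": [0,0,0],"linear": [0,0,0.025],"grip": 0},
  {"delta_rot": [0,0,0],"linear": [0,0,0.025],"grip": 0},
  {"delta_rot": [0,0,0],"linear": [0,0,0.025],"grip": 0},
  {"delta_rot": [0,0,0],"linear": [0,0,0.025],"grip": 0},
  {"delta_rot": [0,0,0],"linear": [0,0,0.02],"grip": 0},
  {"delta_rot": [0,0,0],"linear": [0,0,0.006],"grip": 0},
])

```text
t: 3.9
tool_pos: [0.3441, 0.232, 0.0875]
tool_rot: [-2.35, -2.083, 0.008]
contact_force: [-0.1, 0.5, -0.4]
opening: -0.0001
grip_force: 0.0
```

Call:
jog_arm([
  {"delta_rot": [0,0,0],"linear": [0,0,0.005],"grip": 0},
  {"delta_rot": [0,0,0],"linear": [0,0,0.005],"grip": 0},
  {"delta_rot": [0,0,0],"linear": [0,0,0.006],"grip": 0},
  {"delta_rot": [0,0,0],"linear": [0,0,0.006],"grip": 0},
  {"delta_rot": [0,0,0],"linear": [0,0,0.006],"grip": 0},
  {"delta_rot": [0,0,0],"linear": [0,0,0.006],"grip": 0},
  {"delta_rot": [0,0,0],"linear": [0,0,0.006],"grip": 0},
  {"delta_rot": [0,0,0],"linear": [0,0,0.006],"grip": 0},
  {"delta_rot": [0,0,0],"linear": [0,0,0.004],"grip": 0},
  {"delta_rot": [0,0,0],"linear": [0,0,0],"grip": 0},
])

```text
t: 4.9
tool_pos: [0.3466, 0.2333, 0.0403]
tool_rot: [2.35, 2.084, 0.002]
contact_force: [-1.0, 2.2, 5.0]
opening: -0.0001
grip_force: 2.4
```

Call:
jog_arm([
  {"delta_rot": [0,0,0],"linear": [0,0,0.003],"grip": 0},
  {"delta_rot": [0,0,0],"linear": [0,0,0.003],"grip": 0},
  {"delta_rot": [0,0,0],"linear": [0,0,0.001],"grip": 0},
  {"delta_rot": [0,0,0],"linear": [0,0,0],"grip": 0},
])

```text
t: 5.3
tool_pos: [0.3479, 0.2335, 0.0346]
tool_rot: [2.349, 2.083, 0.006]
contact_force: [1.2, -0.4, 5.5]
opening: -0.0003
grip_force: 2.9
```

Call:
jog_arm([
  {"delta_rot": [0,0,0],"linear": [0,0,0.002],"grip": 0},
  {"delta_rot": [0,0,0],"linear": [0,0,0.001],"grip": 0},
  {"delta_rot": [0,0,0],"linear": [0,0,0],"grip": 0},
])

```text
t: 5.6
tool_pos: [0.3482, 0.2336, 0.0339]
tool_rot: [2.349, 2.083, 0.003]
contact_force: [-7.4, -4.2, 22.3]
opening: -0.0005
grip_force: 11.2
```

The force jumped to 22 N, so the lever is at its stop. I'll release it and rise.

Call:
jog_arm([
  {"delta_rot": [0,0,0],"linear": [0,0,-0.008],"grip": 0},
  {"delta_rot": [0,0,0],"linear": [0,0,-0.01],"grip": 0},
  {"delta_rot": [0,0,0],"linear": [0,0,-0.015],"grip": 0},
  {"delta_rot": [0,0,0],"linear": [0,0,-0.02],"grip": 0},
  {"delta_rot": [0,0,0],"linear": [0,0,-0.025],"grip": 0},
  {"delta_rot": [0,0,0],"linear": [0,0,-0.03],"grip": 0},
  {"delta_rot": [0,0,0],"linear": [0,0,-0.03],"grip": 0.05},
  {"delta_rot": [0,0,0],"linear": [0,0,-0.025],"grip": 0.05},
  {"delta_rot": [0,0,0],"linear": [0,0,0],"grip": 0.05},
  {"delta_rot": [0,0,0],"linear": [0,0,0],"grip": 0.05},
])

```text
t: 6.6
tool_pos: [0.346, 0.2329, 0.193]
tool_rot: [2.35, 2.084, 0.001]
contact_force: [0.3, 0.3, -0.9]
opening: 0.0497
grip_force: 0.0
```

Run:
```python
from h import *
I,D=ctrl.get_image("scene")
cv2.imwrite("pics/s2.png",cv2.resize(I[180:320,320:460,::-1],None,fx=4,fy=4,interpolation=cv2.INTER_CUBIC))
# tote geometry from rim corners (top image)
P=np.array([[.6736,.0604],[.6598,-.0868],[.4582,-.0632],[.4739,.0846]]);c=P.mean(0)
v=(P[0]+P[1]-P[2]-P[3]);w=P[0]+P[3]-P[1]-P[2];print(c,np.degrees([np.arctan2(v[1],v[0]),np.arctan2(-w[0],w[1])]))
yaw=np.arctan2(v[1],v[0]);R=np.array([[np.cos(yaw),-np.sin(yaw)],[np.sin(yaw),np.cos(yaw)]])
g=c+R@[.095,.045];o=ctrl.get_obs();M=Ro.from_rotvec(o["tool_rot"]).as_matrix();print("grasp",g,o["tool_pos"],M.round(3),M.T@np.r_[g-o["tool_pos"][:2],0])
```

```text
[ 0.566375 -0.00125 ] [-6.79266165 -5.71059314]
grasp [0.66603062 0.03219783] [0.3454211  0.23260346 0.19189968] [[ 0.12   0.993 -0.001]
 [ 0.993 -0.12  -0.001]
 [-0.001 -0.001 -1.   ]] [-1.60535730e-01  3.42317238e-01 -2.51459585e-04]
```

View pics/s2.png

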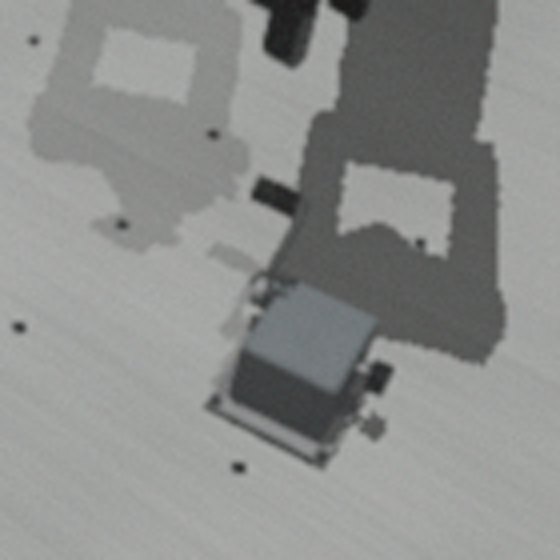

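The scene crop shows the grip bar back at (276,195), the same place as at the start, so the lever is up and free. Next I'll go over the tote's far rim near its left end.

Call:
jog_arm([
  {"delta_rot": [0,0,0],"linear": [-0.016,0.0342,0],"grip": 0.05},
  {"delta_rot": [0,0,0],"linear": [-0.016,0.0342,0],"grip": 0.05},
  {"delta_rot": [0,0,0],"linear": [-0.016,0.0342,0],"grip": 0.05},
  {"delta_rot": [0,0,0],"linear": [-0.016,0.0342,0],"grip": 0.05},
  {"delta_rot": [0,0,0],"linear": [-0.016,0.0342,0],"grip": 0.05},
  {"delta_rot": [0,0,0],"linear": [-0.016,0.0342,0],"grip": 0.05},
  {"delta_rot": [0,0,0],"linear": [-0.016,0.0342,0],"grip": 0.05},
  {"delta_rot": [0,0,0],"linear": [-0.016,0.0342,0],"grip": 0.05},
  {"delta_rot": [0,0,0],"linear": [-0.016,0.0342,0],"grip": 0.05},
  {"delta_rot": [0,0,0],"linear": [-0.016,0.0342,0],"grip": 0.05},
])

```text
t: 7.65
tool_pos: [0.6663, 0.0322, 0.19]
tool_rot: [-2.349, -2.082, 0.005]
contact_force: [0.7, 0.3, 0.3]
opening: 0.0499
grip_force: 0.0
```

Run:
```python
from h import *
o=ctrl.get_obs();I,D=ctrl.get_image("wrist");np.save("wD.npy",D)
cv2.imwrite("pics/w2.png",I[:,:,::-1])
T=np.eye(4);T[:3,:3]=Ro.from_rotvec(o["tool_rot"]).as_matrix();T[:3,3]=o["tool_pos"];np.save("wT.npy",T)
print(o["tool_pos"],T[:3,:3].round(3))
```

```text
[0.66628732 0.03218009 0.19003807] [[ 0.12   0.993 -0.004]
 [ 0.993 -0.12   0.   ]
 [-0.    -0.004 -1.   ]]
```

View pics/w2.png

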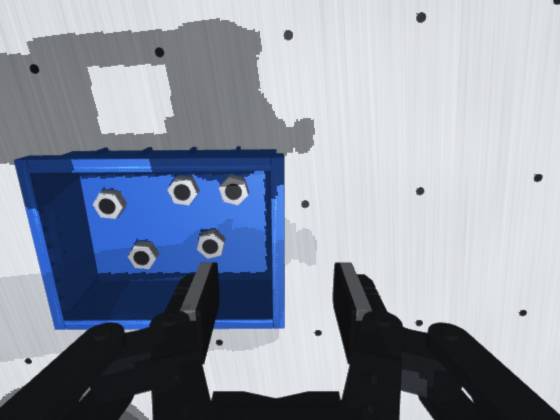

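The wrist view shows the far rim as a vertical band at columns 271-285, from row 152 to row 327. Its left corner is at about (284,152).

Run:
```python
from h import *
D=np.load("wD.npy");T=np.load("wT.npy")
for r in(165,200,240,300):
    row=D[r,262:295]; print(r,row.round(3)[::3])
Pw=px2w("wrist",D,[(277,162),(278,200),(278,250),(278,300),(276,157)],T);print(Pw.round(4))
Ti=np.linalg.inv(T);print((Pw@Ti[:3,:3].T+Ti[:3,3]).round(4))
```

```text
165 [0.267 0.267 0.267 0.268 0.267 0.268 0.267 0.268 0.338 0.339 0.338]
200 [0.347 0.345 0.346 0.277 0.277 0.275 0.276 0.276 0.35  0.349 0.349]
240 [0.36  0.357 0.357 0.358 0.287 0.286 0.287 0.287 0.362 0.364 0.363]
300 [0.336 0.337 0.337 0.338 0.304 0.304 0.304 0.303 0.383 0.384 0.385]
[[ 0.6699  0.0577  0.0699]
 [ 0.6672  0.0285  0.07  ]
 [ 0.6623 -0.0131  0.0701]
 [ 0.6569 -0.0587  0.0704]
 [ 0.6696  0.0614  0.0694]]
[[ 0.0259  0.001   0.1201]
 [-0.0035  0.0018  0.1201]
 [-0.0453  0.002   0.1199]
 [-0.0913  0.0021  0.1197]
 [ 0.0295  0.0003  0.1206]]
```

Call:
jog_arm([
  {"delta_rot": [0,0,0],"linear": [0.006,0.001,0.01],"grip": 0.05},
  {"delta_rot": [0,0,0],"linear": [0,0,0.025],"grip": 0.05},
  {"delta_rot": [0,0,0],"linear": [0,0,0.025],"grip": 0.05},
  {"delta_rot": [0,0,0],"linear": [0,0,0.025],"grip": 0.05},
  {"delta_rot": [0,0,0],"linear": [0,0,0.025],"grip": 0.05},
  {"delta_rot": [0,0,0],"linear": [0,0,0.025],"grip": 0.05},
  {"delta_rot": [0,0,0],"linear": [0,0,0.013],"grip": 0.05},
  {"delta_rot": [0,0,0],"linear": [0,0,0],"grip": 0.05},
  {"delta_rot": [0,0,0],"linear": [0,0,0],"grip": 0.05},
])

```text
t: 8.6
tool_pos: [0.6677, 0.0396, 0.0453]
tool_rot: [-2.35, -2.085, 0.0]
contact_force: [0.8, 0.8, 0.2]
opening: 0.0502
grip_force: 0.0
```

Call:
jog_arm([
  {"delta_rot": [0,0,0],"linear": [0,0,0],"grip": 0.025},
  {"delta_rot": [0,0,0],"linear": [0,0,0],"grip": 0.018},
  {"delta_rot": [0,0,0],"linear": [0,0,0],"grip": 0.014},
  {"delta_rot": [0,0,0],"linear": [0,0,0],"grip": 0.011},
  {"delta_rot": [0,0,0],"linear": [0,0,0],"grip": 0.0},
  {"delta_rot": [0,0,0],"linear": [0,0,0],"grip": 0.0},
  {"delta_rot": [0,0,0],"linear": [0,0,0],"grip": 0.0},
  {"delta_rot": [0,0,0],"linear": [0,0,0],"grip": 0.0},
  {"delta_rot": [0,0,0],"linear": [0,0,0],"grip": 0.0},
  {"delta_rot": [0,0,0],"linear": [0,0,0],"grip": 0.0},
], newtons=80)

```text
t: 9.6
tool_pos: [0.6683, 0.0389, 0.0462]
tool_rot: [2.35, 2.084, 0.0]
contact_force: [-2.8, -0.1, 4.8]
opening: 0.0085
grip_force: 79.1
```

The rim is gripped (opening 8.5 mm at 79 N). I'll tip about the low corner towards (-x,-y), 1.5° per row.

Call:
jog_arm([
  {"delta_rot": [-1.06,1.06,0],"linear": [-0.0009,-0.0009,-0.0057],"grip": 0},
  {"delta_rot": [-1.06,1.06,0],"linear": [-0.0009,-0.0009,-0.0057],"grip": 0},
  {"delta_rot": [-1.06,1.06,0],"linear": [-0.0009,-0.0009,-0.0057],"grip": 0},
  {"delta_rot": [-1.06,1.06,0],"linear": [-0.0009,-0.0009,-0.0057],"grip": 0},
  {"delta_rot": [-1.06,1.06,0],"linear": [-0.0009,-0.0009,-0.0057],"grip": 0},
  {"delta_rot": [-1.06,1.06,0],"linear": [-0.0009,-0.0009,-0.0057],"grip": 0},
  {"delta_rot": [-1.06,1.06,0],"linear": [-0.0009,-0.0009,-0.0057],"grip": 0},
  {"delta_rot": [-1.06,1.06,0],"linear": [-0.0009,-0.0009,-0.0057],"grip": 0},
  {"delta_rot": [-1.06,1.06,0],"linear": [-0.0009,-0.0009,-0.0057],"grip": 0},
  {"delta_rot": [-1.06,1.06,0],"linear": [-0.0009,-0.0009,-0.0057],"grip": 0},
])

```text
t: 10.6
tool_pos: [0.6527, 0.027, 0.1007]
tool_rot: [2.319, 2.056, 0.41]
contact_force: [1.7, 0.2, -0.7]
opening: 0.0087
grip_force: 78.3
```

```bash
cat > chk.py <<'E'
from h import *
o=ctrl.get_obs();M=Ro.from_rotvec(o["tool_rot"]).as_matrix()
print("tilt",np.degrees(np.arccos(-M[2,2])),"pivot",(M@[-.119,-.1885,.046]+o["tool_pos"]).round(4),o["contact_force"],o["opening"],o["grip_force"])
E
python3 chk.py
python3 - <<'E'
from h import *
I,D=ctrl.get_image("top");np.save("topD.npy",D)
cv2.imwrite("pics/t3.png",cv2.resize(I[100:260,210:370,::-1],None,fx=3.7,fy=3.7,interpolation=cv2.INTER_CUBIC))
E
```

```text
tilt 15.11864669933586 pivot [ 4.667e-01 -5.650e-02 -4.000e-04] [ 1.7410356   0.21765662 -0.6596866 ] 0.008733514844448695 78.31029653549194
```

View pics/t3.png

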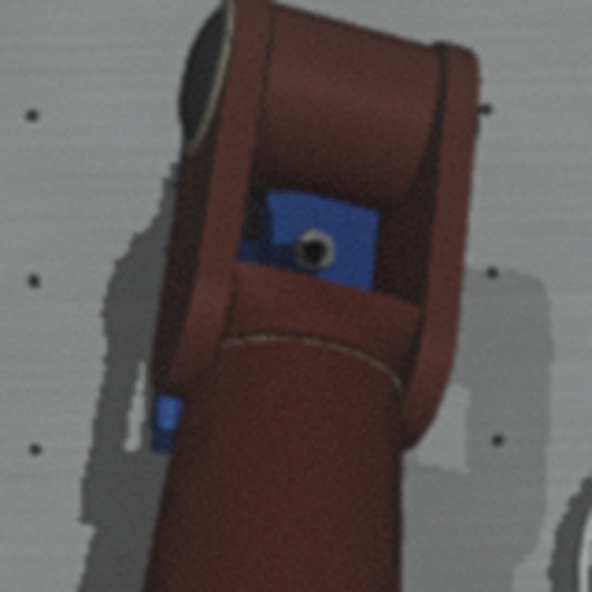

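The arm blocks the top view, but the tilt is 15° and the pivot is where it should be. I'll tip on to 30°.

Call:
jog_arm([
  {"delta_rot": [-1.06,1.06,0],"linear": [-0.0009,-0.0009,-0.0057],"grip": 0},
  {"delta_rot": [-1.06,1.06,0],"linear": [-0.0009,-0.0009,-0.0057],"grip": 0},
  {"delta_rot": [-1.06,1.06,0],"linear": [-0.0009,-0.0009,-0.0057],"grip": 0},
  {"delta_rot": [-1.06,1.06,0],"linear": [-0.0009,-0.0009,-0.0057],"grip": 0},
  {"delta_rot": [-1.06,1.06,0],"linear": [-0.0009,-0.0009,-0.0057],"grip": 0},
  {"delta_rot": [-1.06,1.06,0],"linear": [-0.0009,-0.0009,-0.0057],"grip": 0},
  {"delta_rot": [-1.06,1.06,0],"linear": [-0.0009,-0.0009,-0.0057],"grip": 0},
  {"delta_rot": [-1.06,1.06,0],"linear": [-0.0009,-0.0009,-0.0057],"grip": 0},
  {"delta_rot": [-1.06,1.06,0],"linear": [-0.0009,-0.0009,-0.0057],"grip": 0},
  {"delta_rot": [-1.06,1.06,0],"linear": [-0.0009,-0.0009,-0.0057],"grip": 0},
])

```text
t: 11.65
tool_pos: [0.6265, 0.0066, 0.1485]
tool_rot: [2.248, 1.993, 0.805]
contact_force: [-0.3, 0.1, -1.5]
opening: 0.0085
grip_force: 78.5
```

Call:
jog_arm([
  {"delta_rot": [0,0,0],"linear": [0,0,0],"grip": 0},
  {"delta_rot": [0,0,0],"linear": [0,0,0],"grip": 0},
  {"delta_rot": [0,0,0],"linear": [0,0,0],"grip": 0},
  {"delta_rot": [0,0,0],"linear": [0,0,0],"grip": 0},
  {"delta_rot": [0,0,0],"linear": [0,0,0],"grip": 0},
])

```text
t: 12.15
tool_pos: [0.6269, 0.0071, 0.148]
tool_rot: [2.249, 1.995, 0.802]
contact_force: [-1.1, -0.5, -1.3]
opening: 0.0085
grip_force: 78.5
```

```bash
python3 chk.py
python3 - <<'E'
from h import *
o=ctrl.get_obs();I,D=ctrl.get_image("wrist");np.save("wD.npy",D)
T=np.eye(4);T[:3,:3]=Ro.from_rotvec(o["tool_rot"]).as_matrix();T[:3,3]=o["tool_pos"];np.save("wT.npy",T)
S,SD=ctrl.get_image("scene");np.save("sD.npy",SD)
a=cv2.resize(I[100:370,0:360],(400,300));b=cv2.resize(S[170:320,150:350],(400,300))
cv2.imwrite("pics/ws.png",np.hstack([a,b])[:,:,::-1])
E
```

```text
tilt 29.94058684724122 pivot [ 4.664e-01 -5.650e-02 -4.000e-04] [-1.1098329  -0.51020132 -1.30134103] 0.008470856760733603 78.47163677215576
```

View pics/ws.png

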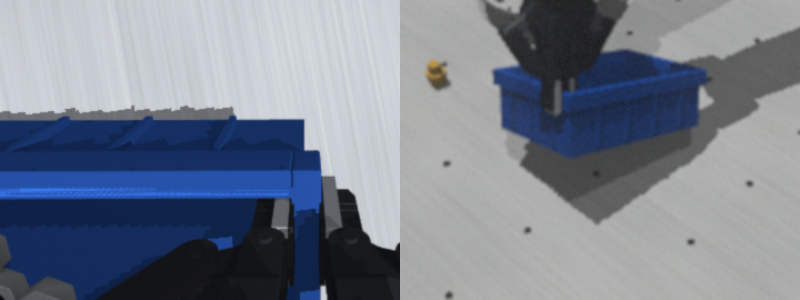

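The wrist view shows grey nuts at its lower left, beyond the crop edge near (30,280). The scene view shows the tote tipped with its far-left side up. I'll look at the whole wrist frame.

Run:
```python
from h import *
I,D=ctrl.get_image("wrist");np.save("wD.npy",D)
cv2.imwrite("pics/w4.png",cv2.resize(I[150:420,0:360,::-1],None,fx=2.2,fy=2.2,interpolation=cv2.INTER_CUBIC))
```

```text
(no output)
```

View pics/w4.png

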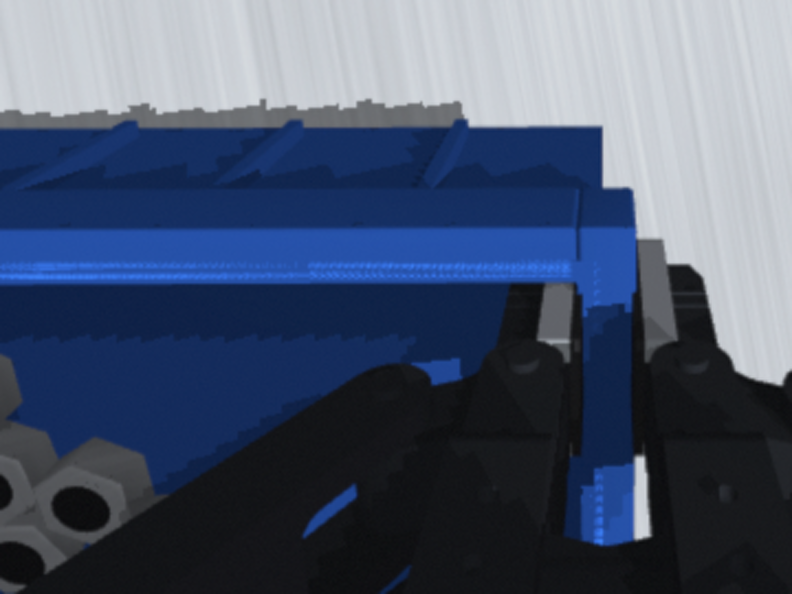

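Run:
```python
from h import *
D=np.load("wD.npy")
uv=[(80,470),(120,510),(45,510),(110,455),(5,520),(30,530),(50,560),(5,390),(30,440),(3,470),(300,255),(100,255),(250,400),(100,400)]
px=[(max(1,int(u/2.2)),int(v/2.2+150)) for u,v in uv]
t=px2w("wrist",D,px,np.eye(4))
for a,p in zip(uv,t):
    q=np.array([.0945+p[1],.050+p[0],.046-p[2]]); print(a,q.round(3),np.linalg.norm(q-[-.09,-.065,.004]).round(3))
```

```text
(80, 470) [-0.046 -0.025  0.016] 0.06
(120, 510) [-0.038 -0.038  0.017] 0.06
(45, 510) [-0.058 -0.037  0.017] 0.044
(110, 455) [-0.043 -0.026  0.009] 0.061
(5, 520) [-0.07  -0.042  0.017] 0.034
(30, 530) [-0.064 -0.045  0.017] 0.035
(50, 560) [-0.061 -0.055  0.017] 0.034
(5, 390) [-0.066 -0.005  0.01 ] 0.065
(30, 440) [-0.064 -0.022  0.009] 0.051
(3, 470) [-0.066 -0.024  0.018] 0.05
(300, 255) [0.043 0.068 0.07 ] 0.2
(100, 255) [0.01  0.068 0.07 ] 0.179
(250, 400) [-0.004 -0.012  0.005] 0.101
(100, 400) [-0.046 -0.012  0.005] 0.069
```

At least four nuts are packed in the corner. Next I'll map every depth point into the tote frame from all three cameras to find the fifth.

```bash
cat > occ.py <<'E'
from h import *
o=ctrl.get_obs();T=np.eye(4);T[:3,:3]=Ro.from_rotvec(o["tool_rot"]).as_matrix();T[:3,3]=o["tool_pos"];Ti=np.linalg.inv(T)
G=np.full((14,20),'.')   # rows y +65..-65, cols x -90..+90
for n in("top","scene","wrist"):
    I,D=ctrl.get_image(n);ci=ctrl.camera_info(n);v,u=np.nonzero(D>0);z=D[v,u]
    c=np.linalg.inv(ci["camera_matrix"])@np.vstack([u,v,np.ones_like(u)])*z
    p=np.array(ci["T_tool_cam"])@np.vstack([c,np.ones(len(z))]) if n=="wrist" else Ti@np.vstack([np.array(ci["R"]).T@(c-np.array(ci["t"])[:,None]),np.ones(len(z))])
    q=np.array([.0945+p[1],.050+p[0],.046-p[2]]).T; rgb=I[v,u].astype(int)
    m=(abs(q[:,0])<.09)&(abs(q[:,1])<.065)&(q[:,2]<.026)&(q[:,2]>-.004)
    for (x,y,zz),k in zip(q[m],rgb[m]):
        r,cc=int((.065-y)/.0093),int((x+.09)/.009)
        nut=zz>.0095 and k[2]<1.3*k[0]+10
        if nut: G[r,cc]='N'
        elif G[r,cc]=='.' and zz<.0095: G[r,cc]='f'
print("\n".join("".join(r) for r in G))
E
python3 occ.py
```

```text
fffffff..ffffffffff.
....................
Nffff..f.fffffff.f..
NffffNffffffffffff..
Nfffffffffffffffff..
NNffffffffffffffff..
NNNfffffffffffffff..
NNNffffffffffffff...
.fNfffffffff........
.fNNNNfffff.........
..NNNNNfff.........f
.NNNNNNf...ff......f
.NNNNN....fff......f
.NNN......ff.......f
```

Call:
jog_arm([
  {"delta_rot": [-1.06,1.06,0],"linear": [-0.0009,-0.0009,-0.0057],"grip": 0},
  {"delta_rot": [-1.06,1.06,0],"linear": [-0.0009,-0.0009,-0.0057],"grip": 0},
  {"delta_rot": [-1.06,1.06,0],"linear": [-0.0009,-0.0009,-0.0057],"grip": 0},
  {"delta_rot": [-1.06,1.06,0],"linear": [-0.0009,-0.0009,-0.0057],"grip": 0},
  {"delta_rot": [-1.06,1.06,0],"linear": [-0.0009,-0.0009,-0.0057],"grip": 0},
  {"delta_rot": [-1.06,1.06,0],"linear": [-0.0009,-0.0009,-0.0057],"grip": 0},
  {"delta_rot": [0,0,0],"linear": [0,0,0],"grip": 0},
  {"delta_rot": [0,0,0],"linear": [0,0,0],"grip": 0},
  {"delta_rot": [0,0,0],"linear": [0,0,0],"grip": 0},
  {"delta_rot": [0,0,0],"linear": [0,0,0],"grip": 0},
])

```text
t: 13.45
tool_pos: [0.6074, -0.0085, 0.1727]
tool_rot: [2.188, 1.941, 1.033]
contact_force: [0.2, 0.4, -1.1]
opening: 0.0089
grip_force: 78.4
```

```bash
python3 chk.py; python3 occ.py
python3 - <<'E'
from h import *
I,D=ctrl.get_image("wrist");np.save("wD.npy",D);J,_=ctrl.get_image("top")
g=lambda x:(255*(x/255.)**.5).astype(np.uint8)
a=cv2.resize(g(I[240:420,0:240]),(440,330),interpolation=cv2.INTER_CUBIC);b=cv2.resize(g(J[110:275,220:390]),(340,330),interpolation=cv2.INTER_CUBIC)
cv2.imwrite("pics/last.png",np.hstack([a,b])[:,:,::-1])
E
```

```text
tilt 38.979293061181316 pivot [ 4.669e-01 -5.640e-02  2.000e-04] [ 0.21214119  0.42067051 -1.1231604 ] 0.008921760192066504 78.44676375389099
fffffff.fff..ff.ff..
....................
....................
....................
ffffffffffffffffff..
fNffffffffffffffff..
NNNfffffffffffffff..
NNNffffffffffffff...
NNNffffffffff.......
NNNNNNfffff.........
NNNNNNNff..........f
fNNNNNNN...ff......f
NNNNNNNNNffff......f
NNNNfNNNN.ff.......f
```

View pics/last.png

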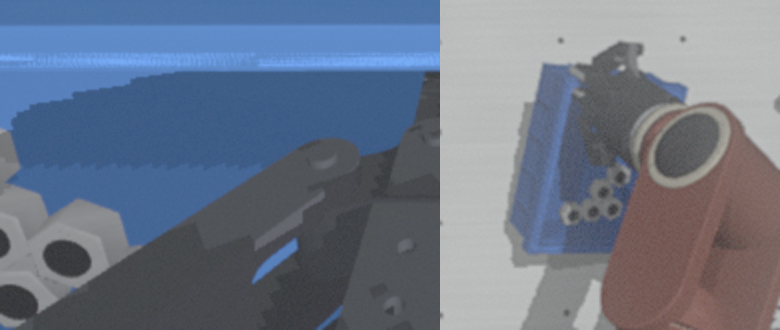

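The last view shows all five nuts clustered by the low corner, in the top camera half at (621,175), (602,190), (613,208), (593,211) and (572,213). The depth map puts every nut within about 75 mm of the inner corner. The tote is still, the grip is 78 N, and the corner is on the bench at z ≈ 0, so I'm handing in.

```bash
python3 -c "
from station import ctrl
print(ctrl.finish_job())"
```

```text
the job is handed in; nothing more can be done
None
```

I swung the counter lever to its stop and let it spring back with the tote flat, then tipped the tote to about 39° about its low corner on the bench; all five nuts are within about 75 mm of the corner nearest the dial, and I handed in the job with the tote still held.

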